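# Tell the packer which vase goes in which box

### The arm

A 6-joint arm with a two-finger parallel gripper is mounted at the origin on the work surface. World frame = base frame: x ahead of the robot, y to its left, z up, the work surface at z = 0. Lengths are in m, angles in rad, forces in N, time in s.
With the tool pointing down it reaches from about 0.35 to 0.8 m from the base axis. Payload 7.3 kg.
Tool frame: the origin (TCP) lies midway between the tips of the shut fingers; the grasp point (between the pads) lies 19 mm behind it (env.hold_point_z is the z of the grasp point in the tool frame, in m); z points along the fingers, y is the line along which they close (so a half turn about z gives the same grasp; the last joint's range is limited). The gripper opens to 85 mm and grips with 20 to 120 N. Pads are 22 mm wide; open, the fingers measure 114 mm over their backs; the gripper's body (76 mm by 85 mm) begins 54 mm behind the grasp point. The pads swing forward as they close: fully open they stand 13 mm farther back than shut.
Start: joints at [-1.358, 0.342, 1.524, -0, 1.275, -0.146], TCP at [0.184, -0.492, 0.231] pointing down, gripper open.
Joint ranges: [-2.53, 2.53], [-0.77, 2.02], [0.04, 2.7], [-1, 4.14], [0.28, 2.66], [-3.11, 3.11]. Speed limits (rad/s): [2.57, 2.57, 3.14, 3.14, 3.14, 3.14].

### API

Orientations are given as a 3x3 rotation matrix whose columns are the frame's x, y, z axes.
In Python, from station import env, cams, job_done gives the robot as it stands. The module is installed in compiled form; this text tells all that it offers.
- The arm moves only by the tool servo_tool, never from a script. Its argument "moves" is a list of rows, each an object with "xyz": the shift along the world's x, y, z in cm, a list of three; "rot": the turn, a rotation vector about the world's x, y, z in degrees, a list of three; "fingers": the finger opening in cm, from 0 to 8.54. In form: [{"xyz": [x, y, z], "rot": [rx, ry, rz], "fingers": fingers}, ...]. A call has 1 to 20 rows; each row shifts and turns the commanded pose from where the row before left it; what a row does not reach is not made up. A row lasts 1/8 s, in which the tool goes at most 62.5 mm and 10.7 degrees, less where a joint would pass 70% of its speed; a pose out of reach is approached as far as the arm can. A call is refused whole if a number of a shift passes 6.25 or a number of a turn 10.7, either way. A call with a gripper value outside its range is refused whole. The fingers move at their own pace and stop on an object; "squeeze" is the grip in N (left out, the last holds). Time passes only in rows, so rows that do not move let the fingers close. It gives the time, the measured TCP pose, the force, the opening and the grip force at its end, in the units of the state.
- env.state(): the state, without advancing time (a new reading comes with each control period).
- cams.capture(name): name is "side" or "top"; returns a dict with "img" (480x640x3 uint8, red, green, blue), "range_z" (480x640 float32, m along the optical axis (not along the pixel's ray), 0 where there is no reading), "camera_matrix" (3x3 intrinsics, pixels), "cam_to_world" (4x4, takes a point from camera to world coordinates). Camera axes: x right, y down, z forward; pixel columns grow to the right and rows downward; lengths in m; the calibration is good to about 2 mm. A picture is of the moment at which its call begins.
- job_done(): hands the job in; it is judged then, once.
The state is a dict: "t": time; "qpos": joint angles; "joint_vel": joint speeds; "joint_efforts": joint torques, N m; "tool_pos": TCP position; "ee_rot": TCP orientation; "ft_force": force on the tool from outside, world axes, zero at the start; "ft_torque": the same for the moment, N m; "width": finger opening in m; "grasp_force": force on a finger pad.
Only numpy, scipy, OpenCV 4.12 (cv2) and the standard library are available. Lean on these libraries where they do the work, as an engineer would, in place of code of your own. Each camera call takes 0.05 s, during which the arm holds its last target. There are 200 camera calls.

### The job

The slim blue vase has just been sold: ring the counter bell with your fingertips to call the packer, then point straight down at the slim blue vase, with the fingertips about three centimetres above its mouth, and stay there for a good two seconds. Then point down in the same way at the middle of the open white gift box it is to be packed in, and finish still pointing there. Do not touch, lift or shift any of the pots or boxes, and pass high above the others (a good hand's breadth) or well around them, so that it is plain which ones you mean.

Things in the scene. Friction and masses are not known exactly. Their poses are not given: they have to be found in the camera images.
- blue_vase: the sold vase: slim glazed bottle vase, mid blue, 150 mm tall, 66 mm across its belly, narrowing to a 26 mm neck and a flared mouth 39 mm across, the mouth's centre 150 mm above the origin; loose, stands upright on the white board; origin at the centre of its underside, z up
- black_vase: a slim vase of exactly the same shape and size as the blue one, but black (150 mm tall); loose, stands upright on the white board; origin at the centre of its underside, z up
- blue_jar: a squat wide-mouthed jar in the same blue, 92 mm tall, 92 mm across; loose, stands upright on the white board; origin at the centre of its underside, z up
- lantern: an egg-shaped terracotta lantern pierced with dark holes, with a small knob on top, 130 mm tall, 84 mm across; loose, stands upright on the white board; origin at the centre of its underside, z up
- board: low white-painted display board, 130 (x) by 440 (y) by 15 mm high, fixed on the counter; origin at the centre of its underside. The four pots stand in a row on it, about 110 mm apart, in any order
- white_box: the white gift box, pale padding on its floor: open-topped, empty, 100 (its x) by 200 (its y) by 85 mm high, walls 4 mm, stands loose on the counter; origin at the centre of its underside, z up, so the middle of its mouth is 85 mm above the origin
- brown_box: the brown cardboard box, brown padding on its floor: open-topped, empty, 100 (its x) by 200 (its y) by 85 mm high, walls 4 mm, stands loose on the counter; origin at the centre of its underside, z up, so the middle of its mouth is 85 mm above the origin
- bell: counter bell fixed to the counter: black round base 84 mm across, chromed dome 79 mm across whose crown is 48 mm above the counter; origin at the centre of its underside, z up
- plunger_top (a point): centre of the flat top of the bell's brass plunger (a 16 mm wide knob on a thin stem, on the bell's axis), 63 mm above the counter when up
- plunger (a joint): how far the plunger is pressed down, m: 0 up, 0.005 fully down (the bell rings from about 0.0035). A spring returns it; it takes about 1 N to start and 4.6 N to reach the stop
There are look-alikes about, which are no part of the job. What is shaped like the blue_jar but green is not meant.

How it is judged:
On the way, in this order (a step that is already met when the one before it is completed fails the run):
1. the bell is rung: its plunger is pressed at least 3.5 mm down by the fingers (value of joint plunger above 0.0035 m and contact force between the fingers and bell above 0.3 N), for 0.04 s.
2. the fingertips dwell for 1.5 s within 25 mm of the blue vase's axis, 2 to 50 mm above its mouth (horizontal distance between the grasp point and blue_vase below 0.025 m and z of the grasp point in the frame of blue_vase between 0.171 and 0.219 m), for 1.5 s.
3. the fingertips point at the white box: within 40 mm of its middle, from 20 mm below to 50 mm above its rim (horizontal distance between the grasp point and white_box below 0.04 m and z of the grasp point in the frame of white_box between 0.084 and 0.154 m), for 0.5 s.
At the end, for the whole second after the job is handed in: The fingertips are still held over the white box, within 40 mm of its middle and between 20 mm below and 50 mm above its rim; the bell's plunger is up again (within 1 mm); every pot and box stands where it stood (within 8 mm) and upright (all of step 3 and value of joint plunger below 0.001 m and distance of each of blue_vase, black_vase, blue_jar, lantern, white_box, brown_box from where it was at the start of the episode below 0.008 m and angle between each of blue_vase, black_vase, blue_jar, lantern's own z axis and vertical below 0.1 rad and angle between each of white_box, brown_box's own z axis and vertical below 0.06 rad); the robot touches nothing.
It fails at once if a pot is touched by the robot (over 0.3 N), lifted or shifted (over 12 mm) or tipped (contact force between any of blue_vase, black_vase, blue_jar, lantern and the fingers above 0.3 N or contact force between any of blue_vase, black_vase, blue_jar, lantern and the arm above 0.3 N or distance of any of blue_vase, black_vase, blue_jar, lantern from where it was at the start of the episode above 0.012 m or angle between any of blue_vase, black_vase, blue_jar, lantern's own z axis and vertical above 0.2 rad).
It fails at once if a box is touched by the robot (over 0.3 N), lifted or shifted (over 12 mm) or tipped (contact force between any of white_box, brown_box and the fingers above 0.3 N or contact force between any of white_box, brown_box and the arm above 0.3 N or distance of any of white_box, brown_box from where it was at the start of the episode above 0.012 m or angle between any of white_box, brown_box's own z axis and vertical above 0.2 rad).
It fails at once if another pot than the blue vase is pointed at: the fingertips come within 30 mm of its axis, less than 50 mm above its top ((horizontal distance between the grasp point and black_vase below 0.03 m and z of the grasp point in the frame of black_vase below 0.219 m) or (horizontal distance between the grasp point and blue_jar below 0.03 m and z of the grasp point in the frame of blue_jar below 0.161 m) or (horizontal distance between the grasp point and lantern below 0.03 m and z of the grasp point in the frame of lantern below 0.199 m)).
It fails at once if the brown box is pointed at: the fingertips come within 50 mm of its middle, less than 50 mm above its rim (horizontal distance between the grasp point and brown_box below 0.05 m and z of the grasp point in the frame of brown_box below 0.154 m).
It also fails if it takes over 48 s, if anything falls off the work surface, if the arm or the gripper's body presses on something with over 40 N, if the wrist force passes 120 N, or if a joint passes its speed limit or range.

## Working session

There is one attempt and no reset: what is moved stays moved. The work goes in short steps, Python scripts to look and compute and a tool call to move; the robot and the scene stay as the last step left them, time stands still between calls to the robot, and variables do not carry over. Pictures are saved under pics/ and viewed, at most 10 in all, crops included, and the job is handed in when it is done.

Besides the shell and the picture viewer there is one more tool, called after "Emit:" by a JSON object that holds its "fn" and its "kwargs", one argument or row to a line. servo_tool: Moves the arm, as the interface text tells. Its arguments: {"type":"object","properties":{"moves":{"type":"array","items":{"type":"object","properties":{"xyz":{"type":"array","items":{"type":"number"}},"rot":{"type":"array","items":{"type":"number"}},"fingers":{"type":"number"}}}},"squeeze":{"type":"number"}},"required":["moves"]}

```bash
mkdir -p pics && cat > h.py <<'E'
import numpy as np,cv2
from station import env,cams,job_done
def shot(n,f=None):
    c=cams.capture(n)
    if f: cv2.imwrite(f,c['img'][:,:,::-1])
    return c
def world(c):
    z=c['range_z'];K=c['camera_matrix'];v,u=np.mgrid[:480,:640]
    p=np.stack([(u-K[0,2])/K[0,0]*z,(v-K[1,2])/K[1,1]*z,z,np.ones_like(z)],-1)
    return (p@c['cam_to_world'].T)[...,:3]
E
python3 - <<'E'
from h import *
for n in('top','side'):
    c=shot(n,f'pics/{n}0.png');np.savez(f'{n}0.npz',**c)
    print(n,c['cam_to_world'].round(3).tolist())
print(env.state()['tool_pos'],env.hold_point_z,env.state()['t'],env.state()['width'])
E
```

```text
top [[0.008, -0.994, 0.112, 0.492], [-1.0, -0.008, 0.001, -0.057], [0.0, -0.112, -0.994, 0.97], [0.0, 0.0, 0.0, 1.0]]
side [[0.962, -0.167, 0.218, 0.377], [-0.274, -0.556, 0.785, -0.806], [-0.009, -0.814, -0.58, 0.633], [0.0, 0.0, 0.0, 1.0]]
[ 0.18431166 -0.4912118   0.23072448] -0.0187 0.1 0.08508649322934426
```

View pics/top0.png

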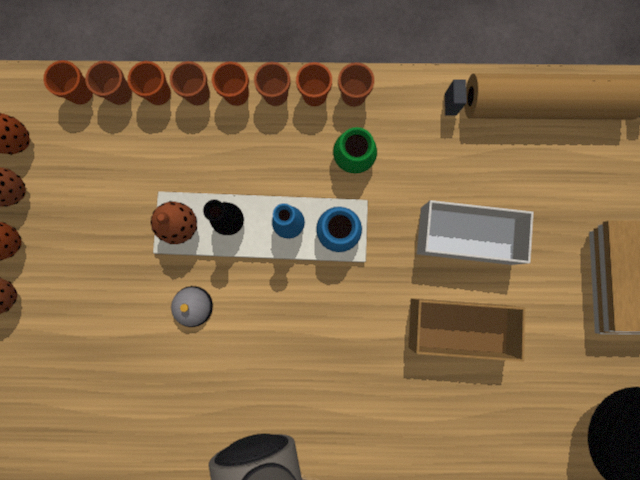

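View pics/side0.png

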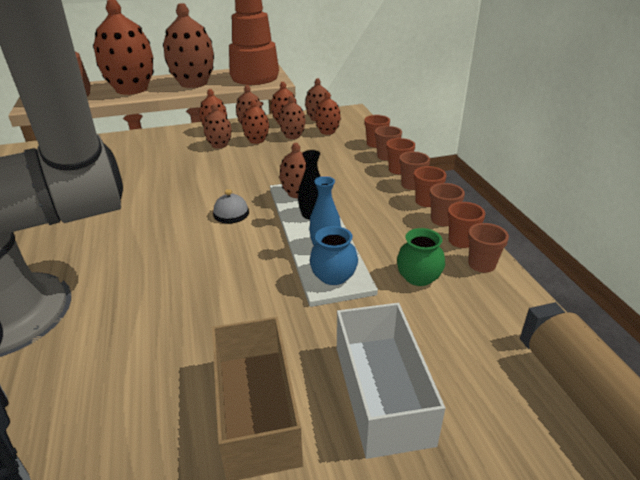

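The top view shows the lantern (173,222), black vase (225,215), blue vase with its mouth at (284,213), and blue jar (339,229). It also shows the green look-alike (355,150), bell (191,306), white box (479,233) and brown box (470,330). The slim narrow-necked blue item at (284,213) is the sold vase; (339,229) is the squat, wide-mouthed jar, so it doesn't fit. Next I'll measure and confirm in a crop.

```bash
python3 - <<'E'
from h import *
c=dict(np.load('top0.npz'));P=world(c);K=c['camera_matrix'];M=c['cam_to_world']
def ray(u,v,h):
    d=M[:3,:3]@[(u-K[0,2])/K[0,0],(v-K[1,2])/K[1,1],1];return (M[:3,3]+d*(h-M[2,3])/d[2]).round(4)
hsv=cv2.cvtColor(c['img'],cv2.COLOR_RGB2HSV);Z=P[...,2]
def box(u0,v0,u1,v1):
    m=np.zeros((480,640),bool);m[v0:v1,u0:u1]=1;return m
b=box(165,280,220,330)
m=b&(hsv[...,0]>10)&(hsv[...,0]<30)&(hsv[...,1]>140)&(Z>.052)
v,u=np.nonzero(m);print('plunger',len(u),u.mean(),v.mean(),ray(u.mean(),v.mean(),.061),np.percentile(Z[m],[50,95]))
for n,bb,lo,h in(('vase',(265,195,310,245),.155,.165),('black',(195,190,250,240),.155,.165),('jar',(310,200,370,255),.098,.107),('lantern',(145,195,200,250),.125,.14),('white',(415,190,545,275),.078,.085),('brown',(400,285,535,370),.078,.085)):
    m=box(*bb)&(Z>lo)
    v,u=np.nonzero(m);r=cv2.minAreaRect(np.stack([u,v],1).astype(np.float32));q=P[m]
    rw=cv2.minAreaRect(q[:,:2].astype(np.float32))
    print(n,len(u),r[0],'ray',ray(*r[0],h),'cloud',np.round(rw[0],4),np.round(rw[1],3),round(rw[2],1),'zmax',Z[m].max().round(3))
i=cv2.resize(c['img'][170:270,130:390],None,fx=3,fy=3,interpolation=cv2.INTER_CUBIC)
cv2.imwrite('pics/crop.png',i[:,:,::-1])
E
```

```text
plunger 45 183.82222222222222 307.4888888888889 [0.4425 0.2102 0.061 ] [0.06295387 0.0658542 ]
vase 310 (288.51220703125, 220.60975646972656) ray [0.6001 0.0023 0.165 ] cloud [ 0.5576 -0.0099] [0.157 0.038] 22.2 zmax 0.97
black 292 (223.00587463378906, 213.9235076904297) ray [0.611  0.1175 0.165 ] cloud [0.5539 0.0521] [0.249 0.038] 51.8 zmax 0.97
jar 626 (340.7643737792969, 225.7435760498047) ray [ 0.5989 -0.0916  0.107 ] cloud [ 0.5625 -0.0895] [0.141 0.066] 0.4 zmax 0.97
lantern 155 (164.5, 221.0) ray [0.6009 0.2283 0.14  ] cloud [0.5463 0.0963] [0.325 0.024] 66.3 zmax 0.97
white 930 (480.18878173828125, 230.51300048828125) ray [ 0.5946 -0.3606  0.085 ] cloud [ 0.5832 -0.2574] [0.138 0.418] 6.2 zmax 0.97
brown 920 (466.5, 327.5) ray [ 0.411  -0.3294  0.085 ] cloud [ 0.4171 -0.2444] [0.388 0.108] 83.8 zmax 0.97
```

View pics/crop.png

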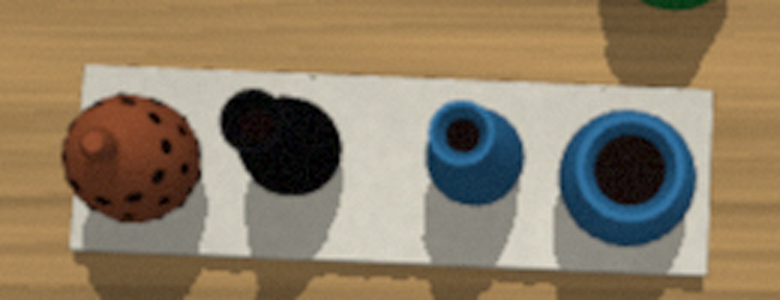

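The crop shows the blue slim vase's small flared mouth at crop (462,133), which is image (284,214). The jar has the wide mouth at crop (630,170). I'll refine, leaving out the pixels with no depth reading.

```bash
python3 - <<'E'
from h import *
c=dict(np.load('top0.npz'));P=world(c);Z=P[...,2]
c2=dict(np.load('side0.npz'));Q=world(c2)
for n,(x,y),r,lo,hi in(('plunger',(.4425,.21),.02,.055,.075),('vase',(.61,.01),.045,.157,.175),('black',(.61,.12),.045,.157,.175),('jar',(.6,-.09),.06,.098,.115),('lantern',(.6,.22),.05,.13,.16),('white',(.595,-.36),.13,.079,.092),('brown',(.411,-.33),.13,.079,.092)):
  for k,A,cc in(('top',P,c),('side',Q,c2)):
    m=(cc['range_z']>0)&(A[...,2]>lo)&(A[...,2]<hi)&(np.hypot(A[...,0]-x,A[...,1]-y)<r)
    if n=='white': m&=A[...,0]>.52
    if n=='brown': m&=A[...,0]<.5
    if m.sum()<5: print(n,k,'few');continue
    q=A[m];w=cv2.minAreaRect(q[:,:2].astype(np.float32))
    print(n,k,m.sum(),np.round(w[0],4),np.round(w[1],3),round(w[2],1),'z',np.median(q[:,2]).round(4))
E
```

```text
plunger top 56 [0.4435 0.2106] [0.014 0.014] 60.3 z 0.0631
plunger side 37 [0.4437 0.2114] [0.017 0.014] 82.6 z 0.0646
vase top 242 [0.6127 0.0125] [0.038 0.038] 31.1 z 0.1645
vase side 217 [0.6138 0.0124] [0.038 0.038] 65.0 z 0.1643
black top 239 [0.619  0.1348] [0.038 0.037] 47.2 z 0.164
black side 174 [0.6195 0.1354] [0.036 0.041] 5.4 z 0.1644
jar top 619 [ 0.5996 -0.0892] [0.066 0.066] 0.5 z 0.1058
jar side 637 [ 0.6009 -0.0885] [0.067 0.067] 49.1 z 0.1046
lantern top 115 [0.6081 0.2351] [0.02  0.021] 25.5 z 0.1423
lantern side 76 [0.608  0.2311] [0.017 0.018] 40.5 z 0.1414
white top 859 [ 0.5944 -0.3576] [0.202 0.101] 84.1 z 0.0856
white side 1818 [ 0.5948 -0.3571] [0.203 0.101] 83.8 z 0.0863
brown top 863 [ 0.4071 -0.3361] [0.201 0.1  ] 86.4 z 0.0856
brown side 1727 [ 0.4078 -0.3353] [0.204 0.1  ] 86.2 z 0.0865
```

Emit:
{"fn": "servo_tool", "kwargs": {
  "moves": [
    {"xyz":[0,0,5],"rot":[0,0,0],"fingers":0},
    {"xyz":[0,0,5],"rot":[0,0,0],"fingers":0},
    {"xyz":[2.7,3.65,0],"rot":[0,0,0],"fingers":0},
    {"xyz":[2.7,3.65,0],"rot":[0,0,0],"fingers":0},
    {"xyz":[2.7,3.65,0],"rot":[0,0,0],"fingers":0},
    {"xyz":[2.7,3.65,0],"rot":[0,0,0],"fingers":0},
    {"xyz":[2.7,3.65,0],"rot":[0,0,0],"fingers":0},
    {"xyz":[2.7,3.65,0],"rot":[0,0,0],"fingers":0},
    {"xyz":[2.7,3.65,0],"rot":[0,0,0],"fingers":0},
    {"xyz":[2.7,3.65,0],"rot":[0,0,0],"fingers":0},
    {"xyz":[0.4,4.1,0],"rot":[0,0,0],"fingers":0},
    {"xyz":[0.4,4.1,0],"rot":[0,0,0],"fingers":0},
    {"xyz":[0.4,4.1,0],"rot":[0,0,0],"fingers":0},
    {"xyz":[0.4,4.1,0],"rot":[0,0,0],"fingers":0},
    {"xyz":[0.4,4.1,0],"rot":[0,0,0],"fingers":0},
    {"xyz":[0.4,4.1,0],"rot":[0,0,0],"fingers":0},
    {"xyz":[0.4,4.1,0],"rot":[0,0,0],"fingers":0},
    {"xyz":[0.4,4.1,0],"rot":[0,0,0],"fingers":0},
    {"xyz":[0.4,4.1,0],"rot":[0,0,0],"fingers":0},
    {"xyz":[0.4,4.1,0],"rot":[0,0,0],"fingers":0}
  ]
}}

```text
t: 2.6
tool_pos: [0.4402, 0.2118, 0.331]
ee_rot: [[0.936, 0.351, -0.001], [0.351, -0.936, -0.0], [-0.001, 0.0, -1.0]]
ft_force: [0.7, -0.2, 0.0]
width: 0.0001
grasp_force: 0.0
```

Emit:
{"fn": "servo_tool", "kwargs": {
  "moves": [
    {"xyz":[0.3,-0.1,-4],"fingers":0},
    {"xyz":[0,0,-4],"fingers":0},
    {"xyz":[0,0,-4],"fingers":0},
    {"xyz":[0,0,-4],"fingers":0},
    {"xyz":[0,0,-4],"fingers":0},
    {"xyz":[0,0,-3],"fingers":0},
    {"xyz":[0,0,-2],"fingers":0},
    {"xyz":[0,0,0],"fingers":0}
  ]
}}

```text
$.moves[0]: bad value
```

```bash
python3 - <<'E'
from h import *
c=shot('side');print(env.state()['tool_pos'])
cv2.imwrite('pics/bell.png',cv2.resize(c['img'][120:260,160:300],None,fx=4,fy=4)[:,:,::-1])
E
```

```text
[0.44015432 0.2156508  0.3306447 ]
```

View pics/bell.png

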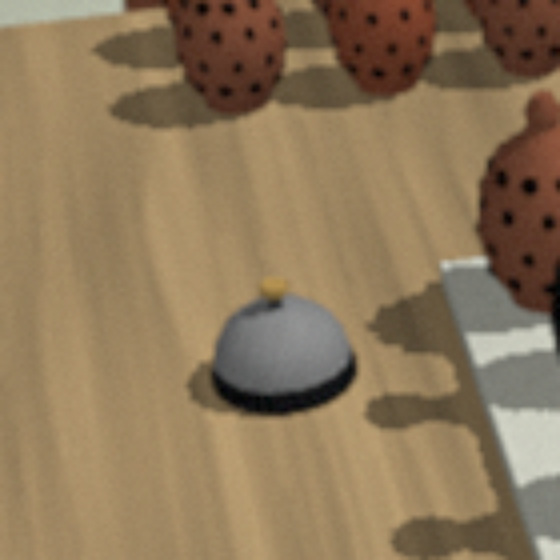

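The crop shows the bell with its plunger at crop (274,290) and no arm in view: the move was refused because "rot" was missing. I'll resend it.

Emit:
{"fn": "servo_tool", "kwargs": {
  "moves": [
    {"xyz":[0.3,0,-4],"rot":[0,0,0],"fingers":0},
    {"xyz":[0,0,-4],"rot":[0,0,0],"fingers":0},
    {"xyz":[0,0,-4],"rot":[0,0,0],"fingers":0},
    {"xyz":[0,0,-4],"rot":[0,0,0],"fingers":0},
    {"xyz":[0,0,-4],"rot":[0,0,0],"fingers":0},
    {"xyz":[0,0,-3],"rot":[0,0,0],"fingers":0},
    {"xyz":[0,0,-2],"rot":[0,0,0],"fingers":0},
    {"xyz":[0,0,0],"rot":[0,0,0],"fingers":0},
    {"xyz":[0,0,0],"rot":[0,0,0],"fingers":0}
  ]
}}

```text
t: 3.78
tool_pos: [0.4438, 0.2105, 0.082]
ee_rot: [[0.936, 0.351, 0.001], [0.351, -0.936, 0.0], [0.001, 0.0, -1.0]]
ft_force: [0.7, 0.3, -0.6]
width: -0.0001
grasp_force: 0.0
```

Emit:
{"fn": "servo_tool", "kwargs": {
  "moves": [
    {"xyz":[0,0,-1.5],"rot":[0,0,0],"fingers":0},
    {"xyz":[0,0,-0.5],"rot":[0,0,0],"fingers":0},
    {"xyz":[0,0,-0.4],"rot":[0,0,0],"fingers":0},
    {"xyz":[0,0,0],"rot":[0,0,0],"fingers":0},
    {"xyz":[0,0,0],"rot":[0,0,0],"fingers":0}
  ]
}}

```text
t: 4.4
tool_pos: [0.4432, 0.2104, 0.0579]
ee_rot: [[0.936, 0.351, -0.0], [0.351, -0.936, -0.0], [-0.0, 0.0, -1.0]]
ft_force: [-3.5, -2.0, 8.5]
width: -0.0
grasp_force: 4.3
```

Emit:
{"fn": "servo_tool", "kwargs": {
  "moves": [
    {"xyz":[0,0,1],"rot":[0,0,0],"fingers":0},
    {"xyz":[0,0,4],"rot":[0,0,0],"fingers":0},
    {"xyz":[0,0,5],"rot":[0,0,0],"fingers":0},
    {"xyz":[0,0,5],"rot":[0,0,0],"fingers":0},
    {"xyz":[0,0,5],"rot":[0,0,0],"fingers":0},
    {"xyz":[0,0,5],"rot":[0,0,0],"fingers":0},
    {"xyz":[0,0,5],"rot":[0,0,0],"fingers":0},
    {"xyz":[3.4,-3.95,0],"rot":[0,0,0],"fingers":0},
    {"xyz":[3.4,-3.95,0],"rot":[0,0,0],"fingers":0},
    {"xyz":[3.4,-3.95,0],"rot":[0,0,0],"fingers":0},
    {"xyz":[3.4,-3.95,0],"rot":[0,0,0],"fingers":0},
    {"xyz":[3.4,-3.95,0],"rot":[0,0,0],"fingers":0},
    {"xyz":[0,0,0],"rot":[0,0,0],"fingers":0},
    {"xyz":[0,0,0],"rot":[0,0,0],"fingers":0}
  ]
}}

```text
t: 6.15
tool_pos: [0.6131, 0.0131, 0.3572]
ee_rot: [[0.936, 0.351, -0.001], [0.351, -0.936, 0.0], [-0.001, -0.001, -1.0]]
ft_force: [-0.3, -0.1, -0.2]
width: 0.0002
grasp_force: 0.0
```

```bash
python3 -c "
from h import *
s=env.state();print(s['tool_pos'],s['t'],s['qpos'])"
```

```text
[0.61307702 0.01311452 0.35722184] 6.15 [-1.03699411e-01  4.63368403e-01  9.98613523e-01  3.39865979e-04
  1.68035015e+00  1.10861248e+00]
```

Descend to 3 cm above the mouth and dwell for about 2.1 s.

Emit:
{"fn": "servo_tool", "kwargs": {
  "moves": [
    {"xyz":[0,0,-4],"rot":[0,0,0],"fingers":0},
    {"xyz":[0,0,-4],"rot":[0,0,0],"fingers":0},
    {"xyz":[0,0,-4],"rot":[0,0,0],"fingers":0},
    {"xyz":[0,0,-2.7],"rot":[0,0,0],"fingers":0},
    {"xyz":[0,0,-1.5],"rot":[0,0,0],"fingers":0},
    {"xyz":[0,0,0],"rot":[0,0,0],"fingers":0},
    {"xyz":[0,0,0],"rot":[0,0,0],"fingers":0},
    {"xyz":[0,0,0],"rot":[0,0,0],"fingers":0},
    {"xyz":[0,0,0],"rot":[0,0,0],"fingers":0},
    {"xyz":[0,0,0],"rot":[0,0,0],"fingers":0},
    {"xyz":[0,0,0],"rot":[0,0,0],"fingers":0},
    {"xyz":[0,0,0],"rot":[0,0,0],"fingers":0},
    {"xyz":[0,0,0],"rot":[0,0,0],"fingers":0},
    {"xyz":[0,0,0],"rot":[0,0,0],"fingers":0},
    {"xyz":[0,0,0],"rot":[0,0,0],"fingers":0},
    {"xyz":[0,0,0],"rot":[0,0,0],"fingers":0},
    {"xyz":[0,0,0],"rot":[0,0,0],"fingers":0},
    {"xyz":[0,0,0],"rot":[0,0,0],"fingers":0},
    {"xyz":[0,0,0],"rot":[0,0,0],"fingers":0},
    {"xyz":[0,0,0],"rot":[0,0,0],"fingers":0}
  ]
}}

```text
t: 8.65
tool_pos: [0.6134, 0.0129, 0.1953]
ee_rot: [[0.936, 0.351, 0.0], [0.351, -0.936, -0.0], [0.0, 0.0, -1.0]]
ft_force: [0.4, -0.6, -0.5]
width: 0.0
grasp_force: 0.0
```

```bash
python3 - <<'E'
from h import *
c=shot('side');print(env.state()['tool_pos'])
cv2.imwrite('pics/vase.png',cv2.resize(c['img'][60:320,200:500],None,fx=2,fy=2)[:,:,::-1])
E
```

```text
[0.61338129 0.01292429 0.19533251]
```

View pics/vase.png

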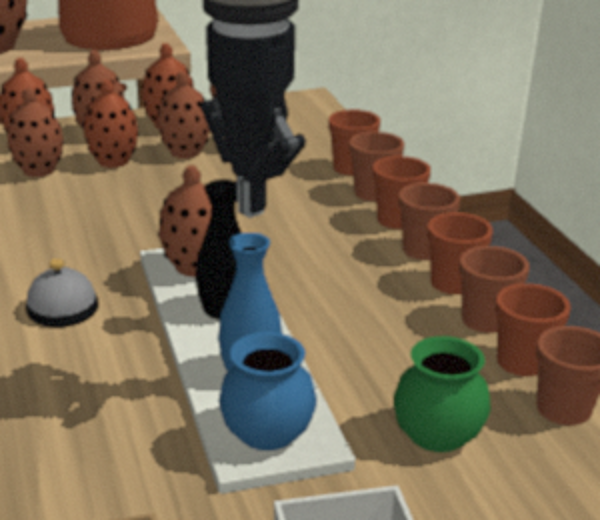

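The fingertips at crop (252,210) hang right over the blue vase's mouth at (248,242), and everything is still standing. I'll dwell a little longer, lift, and pass high over the jar to the white box.

Emit:
{"fn": "servo_tool", "kwargs": {
  "moves": [
    {"xyz":[0,0,0],"rot":[0,0,0],"fingers":0},
    {"xyz":[0,0,0],"rot":[0,0,0],"fingers":0},
    {"xyz":[0,0,0],"rot":[0,0,0],"fingers":0},
    {"xyz":[0,0,0],"rot":[0,0,0],"fingers":0},
    {"xyz":[0,0,4],"rot":[0,0,0],"fingers":0},
    {"xyz":[0,0,4],"rot":[0,0,0],"fingers":0},
    {"xyz":[0,0,4],"rot":[0,0,0],"fingers":0},
    {"xyz":[0,0,4],"rot":[0,0,0],"fingers":0},
    {"xyz":[-0.2,-3.7,0],"rot":[0,0,0],"fingers":0},
    {"xyz":[-0.2,-3.7,0],"rot":[0,0,0],"fingers":0},
    {"xyz":[-0.2,-3.7,0],"rot":[0,0,0],"fingers":0},
    {"xyz":[-0.2,-3.7,0],"rot":[0,0,0],"fingers":0},
    {"xyz":[-0.2,-3.7,0],"rot":[0,0,0],"fingers":0},
    {"xyz":[-0.2,-3.7,0],"rot":[0,0,0],"fingers":0},
    {"xyz":[-0.2,-3.7,0],"rot":[0,0,0],"fingers":0},
    {"xyz":[-0.2,-3.7,0],"rot":[0,0,0],"fingers":0},
    {"xyz":[-0.2,-3.7,0],"rot":[0,0,0],"fingers":0},
    {"xyz":[-0.1,-3.7,0],"rot":[0,0,0],"fingers":0},
    {"xyz":[0,0,0],"rot":[0,0,0],"fingers":0},
    {"xyz":[0,0,0],"rot":[0,0,0],"fingers":0}
  ]
}}

```text
t: 11.2
tool_pos: [0.5944, -0.3567, 0.3551]
ee_rot: [[0.936, 0.351, -0.0], [0.351, -0.936, 0.001], [0.0, -0.001, -1.0]]
ft_force: [-0.4, -0.6, 0.1]
width: -0.0001
grasp_force: 0.0
```

Emit:
{"fn": "servo_tool", "kwargs": {
  "moves": [
    {"xyz":[0,0,-5],"rot":[0,0,0],"fingers":0},
    {"xyz":[0,0,-5],"rot":[0,0,0],"fingers":0},
    {"xyz":[0,0,-5],"rot":[0,0,0],"fingers":0},
    {"xyz":[0,0,-5],"rot":[0,0,0],"fingers":0},
    {"xyz":[0,0,-3],"rot":[0,0,0],"fingers":0},
    {"xyz":[0,0,-1.5],"rot":[0,0,0],"fingers":0},
    {"xyz":[0,0,0],"rot":[0,0,0],"fingers":0},
    {"xyz":[0,0,0],"rot":[0,0,0],"fingers":0},
    {"xyz":[0,0,0],"rot":[0,0,0],"fingers":0},
    {"xyz":[0,0,0],"rot":[0,0,0],"fingers":0},
    {"xyz":[0,0,0],"rot":[0,0,0],"fingers":0},
    {"xyz":[0,0,0],"rot":[0,0,0],"fingers":0},
    {"xyz":[0,0,0],"rot":[0,0,0],"fingers":0},
    {"xyz":[0,0,0],"rot":[0,0,0],"fingers":0}
  ]
}}

```text
t: 12.95
tool_pos: [0.5944, -0.3571, 0.1103]
ee_rot: [[0.936, 0.351, -0.0], [0.351, -0.936, -0.0], [-0.0, 0.0, -1.0]]
ft_force: [0.3, 0.4, -0.1]
width: -0.0
grasp_force: 0.0
```

```bash
python3 - <<'E'
from h import *
shot('side','pics/end.png');print(env.state()['tool_pos'],env.state()['ft_force'])
E
```

```text
[ 0.59437352 -0.35710326  0.11027522] [-0.73046175 -0.55558908 -0.540718  ]
```

View pics/end.png

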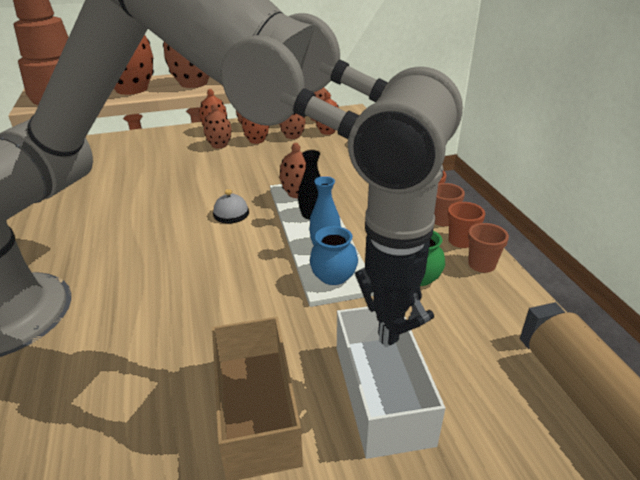

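The fingertips at (386,340) point into the white box from above its middle. The pots, boxes and bell are unmoved, so I'm handing in.

```bash
python3 -c "
from station import job_done
print(job_done())"
```

```text
the job is handed in; nothing more can be done
None
```

I rang the bell, pointed at the slim blue vase for about two seconds, and finished pointing at the middle of the white box; the camera shows nothing moved, and the job is handed in, though no verdict came back.

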